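# Cover the little serving pan and offer it grip-first

## Task

Put the glass lid on the small pan with the warm tomato in it and let go of the lid. Then take the pan by the bare steel neck of its handle, leaving the black grip free for the guest, lift it a good hand's breadth (10 cm) straight up off its trivet, and only then turn it there on the spot, level, about a quarter turn, until the handle points straight away from you across the worktop. The tomato must stay in the middle of the pan all the while and the other things must be left alone; finish still holding the pan up there, level and still, with the lid on.

Things in the scene. Friction and masses are not known exactly. Their poses are not given: they have to be found in the camera images.
- trivet: Fixed round cork trivet, 150 mm across, 10 mm thick, on which the pan stands at the start. Origin: centre of its underside, on the worktop (z = 0). Its axes are always parallel to the world's: x straight away from the robot, y to the left, z up.
- pan: Small steel serving pan, loose, 0.2 kg. Origin: centre of its underside; z up; x along its handle, bowl to end. Bowl 121 mm across outside, 114 inside; rim at z = 50 mm; flat foot 96 mm across. The floor is dished like a saucer (radius of curvature 250 mm, lowest point in the middle at z = 6 mm): the tomato rolls off centre if the pan tilts or is jerked. The handle starts out to the robot's right.
- pan_neck (a point): Middle of the handle's steel neck, where to grip it across: 13 mm wide, 11 mm high, from 60 to 112 mm from the bowl's centre; this point is at 87 mm, 38 mm above the pan's underside. The covered pan (0.28 kg) has its centre of mass about 25 mm from the bowl's centre toward the handle, so the bowl pulls down: grip firmly (40 N or more).
- pan_handle_end (a point): Far end of the handle: 185 mm from the bowl's centre, 38 mm above the pan's underside. The black grip (20 mm wide, 15 mm high) runs from 112 mm to here and is left free: keep the TCP more than 80 mm from this point.
- lid: Round glass lid with steel edge, 125 mm across, loose, 60 g, lying knob up on the worktop. Origin: centre of its underside (foot of the flange); z up. A flange 6 mm high, 105 mm across, drops into the pan (4 mm play all round); the glass (z = 6 to 10 mm) then lies on the rim: the seated lid's origin is 44 mm above the pan's. Black round knob, 24 mm across, z = 10 to 36 mm.
- lid_knob (a point): Point on the axis of the lid's knob, 32 mm above the lid's origin and 4 mm below the knob's top; a TCP here has its fingertips (19 mm on) 3 mm above the glass.
- tomato: Small round red tomato with a green stalk, 36 mm across, 25 g, loose in the pan; it rolls. Origin: its centre. In the middle means its centre within 20 mm of the pan's centre, seen from above.
- salt_shaker: Salt shaker, 44 mm across, 90 mm high, loose; leave it alone. Origin: centre of its underside.
- spice_jar: Glass spice jar with a yellow-brown cap, 43 mm across, 102 mm high, loose; leave it alone. Origin: centre of its underside.
- tuna_tin: Low tin, 86 mm across, 40 mm high, loose; leave it alone. Origin: centre of its underside.

How it is judged:
On the way, in this order (a step that is already met when the one before it is completed fails the run):
1. the lid is seated on the pan, let go, with the pan still standing on the trivet (horizontal distance between lid and pan below 0.006 m and z of lid in the frame of pan between 0.041 and 0.046 m and angle between the z axis of lid and the z axis of pan, either way round below 0.06 rad and contact force between the fingers and lid below 0.1 N and height (world z) of pan below 0.016 m and contact force between pan and trivet above 0.5 N), for 0.3 s.
2. the covered pan is lifted level 6 cm clear of the trivet, its handle still out to the side (horizontal distance between lid and pan below 0.006 m and z of lid in the frame of pan between 0.041 and 0.046 m and angle between the z axis of lid and the z axis of pan, either way round below 0.06 rad and angle between pan's own z axis and vertical below 0.1 rad and height (world z) of pan above 0.07 m and angle between the x axis of pan and the x axis of trivet, either way round above 0.9 rad), for 0.1 s.
At the end, for the whole second after the job is handed in: Held still by the neck (TCP over 80 mm from handle end), pan 8 cm or more above the trivet, level within 5.7 deg, over it within 15 cm, handle within 10 deg of straight away (+x); lid seated (within 6 mm), untouched; tomato within 20 mm of the pan centre; others moved under 25 mm (horizontal distance between lid and pan below 0.006 m and z of lid in the frame of pan between 0.041 and 0.046 m and angle between the z axis of lid and the z axis of pan, either way round below 0.06 rad and angle between pan's own z axis and vertical below 0.1 rad and horizontal distance between tomato and pan below 0.02 m and height (world z) of pan above 0.09 m and angle between the x axis of pan and the x axis of trivet, either way round below 0.17 rad and world x of pan_handle_end above 0.515 m and horizontal distance between pan and trivet below 0.15 m and contact force between the fingers and pan above 1 N and contact force between the fingers and lid below 0.1 N and distance between the grasp point and pan_handle_end above 0.08 m and linear speed of pan below 0.02 m/s and angular speed of pan below 0.15 rad/s and distance of each of salt_shaker, spice_jar, tuna_tin from where it was at the start of the episode below 0.025 m); the arm keeps its last pose, push and grip.
It fails at once if the tomato rolls away from the middle of the pan (more than 20 mm off centre) (not (horizontal distance between tomato and pan below 0.02 m)).
It fails at once if the pan is tipped by more than 11 degrees (angle between pan's own z axis and vertical above 0.2 rad).
It fails at once if the pan is turned about before it is clear of the trivet (angle between the x axis of pan and the x axis of trivet, either way round below 0.9 rad and height (world z) of pan below 0.03 m).
It fails at once if the salt shaker, the spice jar or the tuna tin is pushed away or tipped (distance of any of salt_shaker, spice_jar, tuna_tin from where it was at the start of the episode above 0.025 m or angle between any of salt_shaker, spice_jar, tuna_tin's own z axis and vertical above 0.4 rad).
It also fails if it takes over 64 s, if anything falls off the work surface, if the arm or the gripper's body presses on something with over 40 N, if the wrist force passes 120 N, or if a joint passes its speed limit or range.

## Robot

A 7-joint arm with a two-finger parallel gripper is mounted at the origin on a cart in front of the work surface, level with it; the furniture and walls round the work are solid. World frame = base frame: x ahead of the robot, y to its left, z up, the work surface at z = 0. Lengths are in m, angles in rad, forces in N, time in s.
With the tool pointing down it reaches from about 0.35 to 0.9 m from the base axis. Payload 8.1 kg.
Tool frame: the origin (TCP) lies between the finger pads, 19 mm behind the fingertips; this is the grasp point; z points along the fingers, y is the direction in which the jaws open and shut (so a half turn about z gives the same grasp; the last joint's range is limited). The gripper opens to 92 mm and grips with 3 to 60 N. Pads are 19 mm wide; open, the fingers measure 130 mm over their backs; the gripper's body (75 mm by 190 mm) begins 47 mm behind the grasp point.
Start: joints at [-1.453, 0.434, 0.025, 1.573, -0.012, 1.134, -0.075], TCP at [0.137, 0.61, 0.246] pointing down, gripper open.
Joint ranges: [-2.62, 2.62], [-0.44, 2.09], [-1.27, 1.32], [0.08, 2.57], [-1.32, 4.46], [0.12, 2], [-2.74, 2.74]. Speed limits (rad/s): [2.22, 2.22, 3.01, 3.01, 3.14, 3.14, 3.14].

## Interface

Orientations are given as a rotation vector (axis times angle).
In Python, from cell import arm gives the robot as it stands.
- The arm moves only by the tool carry_out, never from a script. Its argument "plan" is a list of rows, each a list of 5 numbers: the shift along the world's x, y, z in cm, then the turn about the world's z in rad, then the finger opening in cm, from 0 to 9.18. In form: [[tx, ty, tz, spin, fingers], ...]. A call has 1 to 20 rows; each row is the pose to reach, as a shift and turn from the pose measured when the call began; what a row does not reach only later rows make up. A row lasts 1/10 s, in which the tool goes at most 50 mm and 8.59 degrees, less where a joint would pass 70% of its speed; a pose out of reach is approached as far as the arm can. A call with a gripper value outside its range is refused whole. The fingers move at their own pace and stop on an object; "squeeze" is the grip in N (left out, the last holds). Time passes only in rows, so rows that repeat a pose let the fingers close. It gives the time, the measured TCP pose, the force and the opening at its end, in the units of the state.
- arm.observe(): the state, without advancing time (a new reading comes with each control period).
- arm.get_image(name): name is "scene" or "top"; returns (picture, depth): 384x512x3 uint8, red, green, blue; 384x512 float32, m along the optical axis (not along the pixel's ray), 0 where there is no reading.
- arm.get_calibration(name): a dict with "intrinsics" (3x3 intrinsics, pixels), "rvec" (rotation vector, rad) and "tvec" (3), from world to camera coordinates, as OpenCV has them. Camera axes: x right, y down, z forward; pixel columns grow to the right and rows downward; lengths in m; the calibration is good to about 2 mm. A picture is of the moment at which its call begins. get_calibration takes no time and is no camera call.
- arm.sign_off(): hands the job in, once; it reports no verdict.
The state is a dict: "clock": time; "joints": joint angles; "dq": joint speeds; "joint_efforts": joint torques, N m; "position": TCP position; "ee_rot": TCP orientation; "force": force on the tool from outside, world axes, zero at the start; "ft_torque": the same for the moment, N m; "width": opening from 0.0 (shut) to 1.0 (fully open).
Only numpy, scipy, OpenCV 4.12 (cv2) and the standard library are available. Lean on these libraries where they do the work, as an engineer would, in place of code of your own. Each camera call takes 0.05 s, during which the arm holds its last target. There are 200 camera calls.

## Working session

There is one attempt and no reset: what is moved stays moved. The work goes in short steps, Python scripts to look and compute and a tool call to move; the robot and the scene stay as the last step left them, time stands still between calls to the robot, and variables do not carry over. Pictures are saved under pics/ and viewed, about 8 in all and at most 12, crops included, and the job is handed in when it is done.

Besides the shell and the picture viewer there is one more tool, called after ">>>" as name(argument=value, ...) on one line, values as JSON. carry_out: Moves the arm, as the interface text tells. Its arguments: {"type":"object","properties":{"plan":{"type":"array"},"squeeze":{"type":"number"}},"required":["plan"]}

```bash
mkdir -p pics; cat > h.py <<'E'
import numpy as np, cv2
from cell import arm
def cal(n):
    c=arm.get_calibration(n); R=cv2.Rodrigues(np.array(c["rvec"],float))[0]
    return np.array(c["intrinsics"],float),R,np.array(c["tvec"],float).ravel()
def ray(n,u,v,z):
    K,R,t=cal(n); o=-R.T@t; d=R.T@np.linalg.inv(K)@np.array([u,v,1.]); return o+d*(z-o[2])/d[2]
def cloud(n,dep):
    K,R,t=cal(n); v,u=np.indices(dep.shape)
    P=np.stack([(u-K[0,2])/K[0,0]*dep,(v-K[1,2])/K[1,1]*dep,dep],-1)
    return (P-t)@R
def proj(n,p):
    K,R,t=cal(n); q=K@(R@np.array(p,float)+t); return q[:2]/q[2]
E
python3 - <<'E'
from h import *
s=arm.observe(); print({k:np.round(v,3) for k,v in s.items()})
ims=[]
for n in("scene","top"):
    im,d=arm.get_image(n); np.savez(f"{n}0.npz",im=im,d=d); ims.append(im[:,:,::-1])
    K,R,t=cal(n); print(n,np.round(-R.T@t,3),np.round(R[2],2),K[0,0])
    cv2.imwrite(f"pics/{n}0.png",cv2.resize(im[:,:,::-1],(800,600)))
E
```

```text
{'clock': np.float64(0.0), 'joints': array([-1.453,  0.435,  0.025,  1.574, -0.012,  1.134, -0.075]), 'dq': array([ 0.   , -0.001,  0.   ,  0.001,  0.   ,  0.   ,  0.   ]), 'joint_efforts': array([ 1.0000e-03, -6.6788e+01,  9.8600e-01, -3.1444e+01, -6.0000e-02,
        4.3000e-02,  0.0000e+00]), 'position': array([0.137, 0.609, 0.245]), 'ee_rot': array([-3.460e-01, -3.122e+00,  2.000e-03]), 'force': array([ 0.327, -0.321,  0.284]), 'ft_torque': array([ 0.071, -0.038,  0.005]), 'width': np.float64(1.001)}
scene [-0.05  -0.601  0.987] [ 0.49  0.5  -0.72] 393.2057785706314
top [0.398 0.022 1.289] [ 0.13  0.02 -0.99] 489.63484198933867
```

View pics/top0.png

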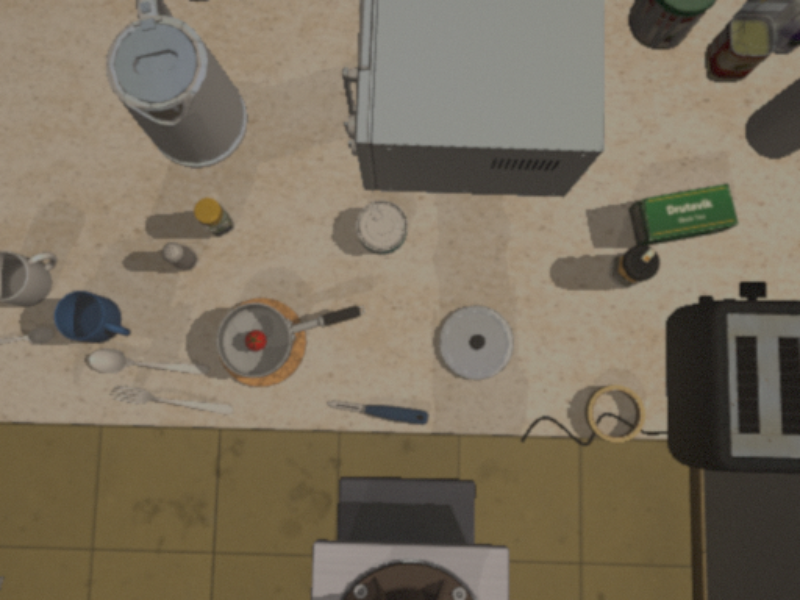

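View pics/scene0.png

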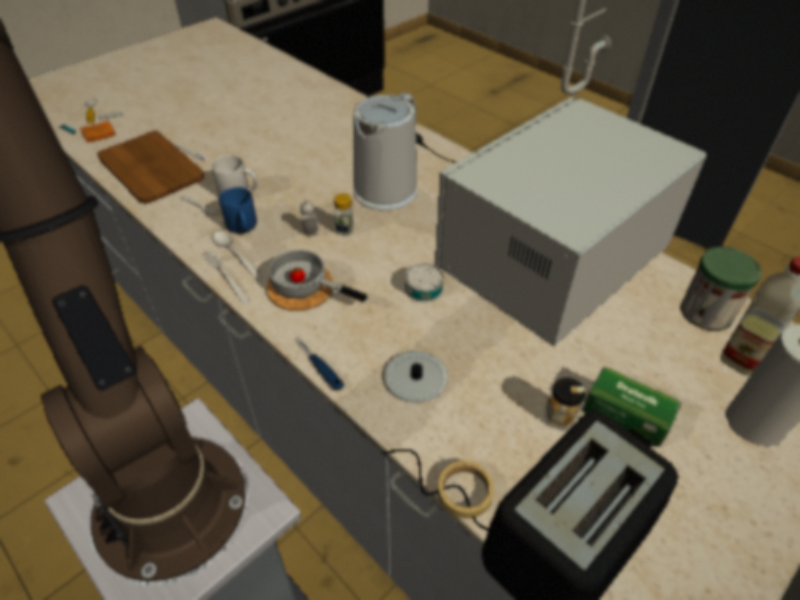

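The top view (800 px) shows the lid at about (475,342) with its knob at (477,342). The pan bowl is at about (255,338) with the tomato at (256,341), and its handle runs to (358,313). The tin is at (382,227), the jar at (210,213) and the shaker at (178,256). The scene view agrees.

```bash
cat > meas.py <<'E'
from h import *
def blob(m,near,r=60):
    n,l,s,c=cv2.connectedComponentsWithStats(m.astype(np.uint8))
    k=[i for i in range(1,n) if s[i,4]>8 and np.hypot(*(c[i]-near))<r]
    i=max(k,key=lambda i:s[i,4]); return c[i],s[i,4],l==i
E
python3 - <<'E'
from meas import *
z=np.load("top0.npz"); im=z["im"]; P=cloud("top",z["d"])
hsv=cv2.cvtColor(im,cv2.COLOR_RGB2HSV); S=lambda u,v:np.array([u,v])/1.5625
tab=P[(np.abs(P[...,2])<.02)&(P[...,0]>.35)]; print("table z",np.median(tab[:,2]))
# knob
c,a,m=blob(hsv[...,2]<70,S(477,342),12); print("knob px",c,a,ray("top",*c,.034), np.median(P[m],0))
# tomato
c,a,m=blob((hsv[...,1]>150)&((hsv[...,0]<8)|(hsv[...,0]>172)),S(256,341),12); print("tomato",c,a,ray("top",*c,.035),P[m][:,2].max())
# grip
c,a,m=blob((hsv[...,2]<70),S(342,317),15)
v,u=np.nonzero(m); print("grip",c,a,ray("top",*c,.055),P[m][:,2].max())
G=np.array([ray("top",x,y,.05)[:2] for x,y in zip(u,v)]); w,V=np.linalg.eigh(np.cov(G.T)); d=V[:,1]; q=(G-G.mean(0))@d
print("dir",d,np.degrees(np.arctan2(*d[::-1])),"ext",q.min(),q.max())
# lid from depth: points at height 6-15mm
def circ(Q):
    A=np.c_[2*Q,np.ones(len(Q))]; x=np.linalg.lstsq(A,(Q**2).sum(1),rcond=None)[0]; return x[:2],np.sqrt(x[2]+x[:2]@x[:2])
def rim(m,zz):
    cs,_=cv2.findContours(m.astype(np.uint8),cv2.RETR_EXTERNAL,cv2.CHAIN_APPROX_NONE); k=max(cs,key=cv2.contourArea)[:,0]
    return circ(np.array([ray("top",x,y,zz)[:2] for x,y in k]))
vv,uu=np.indices(hsv.shape[:2])
near=lambda u,v,r:np.hypot(uu-u/1.5625,vv-v/1.5625)<r
m=near(476,342,30)&(P[...,2]>.006)&(P[...,2]<.05); print("lid",rim(m,.008),np.median(P[m][:,2]))
m=near(255,338,35)&(P[...,2]>.045)&(P[...,2]<.08); Q=P[m]; print("rim pts",len(Q),rim(m,.06),np.median(Q[:,2]), circ(Q[:,:2]))
m=near(382,227,20)&(P[...,2]>.03);print("tin",P[m][:,:2].mean(0),P[m][:,2].max())
m=near(382,227,20)
m=near(210,213,14)&(P[...,2]>.09);print("jar",P[m][:,:2].mean(0))
m=near(175,252,14)&(P[...,2]>.07);print("salt",P[m][:,:2].mean(0))
E
```

```text
table z 0.00021035682281141387
knob px [304.84210526 218.36842105] 57 [ 0.48138078 -0.10147647  0.034     ] [ 0.48201133 -0.10168824  0.03560924]
tomato [163.95652174 217.57608696] 92 [0.47504577 0.25981663 0.035     ] 0.05484147833093882
grip [217.8  201.55] 140 [0.51753794 0.1211705  0.055     ] 0.06063818980605506
dir [-0.2843549   0.95871909] 106.52029177345663 ext -0.029833081038994094 0.027582748734026136
lid (array([ 0.48185118, -0.10360212]), np.float64(0.06098575461304354)) 0.009567164844559443
rim pts 478 (array([0.47623607, 0.25287842]), np.float64(0.06254681477435048)) 0.055498516202803536 (array([0.47745328, 0.25267068]), np.float64(0.055054579719374774))
tin [0.67080184 0.05890785] 1.2889642494738498
jar [0.67404945 0.33363366]
salt [0.6071522  0.38685426]
```

```bash
cat >> meas.py <<'E'
def circ(Q,r=None):
    from scipy.optimize import least_squares
    f=least_squares(lambda p:np.hypot(*(Q-p[:2]).T)-(r or p[2]),[*Q.mean(0),.06],loss="soft_l1",f_scale=.002)
    return f.x[:2],(r or f.x[2]),np.std(f.fun)
def ring(P,c,lo,hi,r0,r1,ex=None):
    "points in a height band and annulus, leaving out the sector towards angle ex"
    d=P[...,:2]-c; rr=np.hypot(d[...,0],d[...,1]); m=(P[...,2]>lo)&(P[...,2]<hi)&(rr>r0)&(rr<r1)
    if ex is not None:
        a=np.arctan2(d[...,1],d[...,0])-ex; m&=np.abs(np.angle(np.exp(1j*a)))>.5
    return P[m]
E
python3 - <<'E'
from meas import *
for n in("top","scene"):
    z=np.load(n+"0.npz"); P=cloud(n,z["d"])
    c=np.array([.476,.257])
    for _ in range(4):
        Q=ring(P,c,.052,.066,.045,.07,-1.27); c,r,e=circ(Q[:,:2],.0588)
    print(n,"pan",c,r,e,len(Q),np.median(Q[:,2]),circ(Q[:,:2]))
    l=np.array([.482,-.102])
    for _ in range(3):
        Q=ring(P,l,.004,.016,0,.07); l=(Q[:,:2].min(0)+Q[:,:2].max(0))/2
    print(" lid",l,Q[:,:2].mean(0),np.ptp(Q[:,:2],0),len(Q)); K=ring(P,l,.028,.042,0,.02); print(" knob",K.mean(0),len(K), (K.min(0)+K.max(0))/2)
    d=P[...,:2]-c; rr=np.hypot(d[...,0],d[...,1]); m=(P[...,2]>.044)&(P[...,2]<.07)&(rr>.075)&(rr<.2)&(d[...,1]<0)
    H=P[m]; w,V=np.linalg.eigh(np.cov(H[:,:2].T)); a=V[:,1]; a=a*np.sign(-a[1]); print(" handle ang",np.arctan2(a[1],a[0]),"from c",np.arctan2(*(H[:,:2].mean(0)-c)[::-1]),"end",((H[:,:2]-c)@a).max(),"perp",np.cross(a,c-H[:,:2].mean(0)))
E
```

```text
top pan [0.47445691 0.25957135] 0.0588 0.0011756198945131189 216 0.05859423991208716 (array([0.47443152, 0.25968064]), np.float64(0.058553581760328245), np.float64(0.0011715558790929383))
 lid [ 0.4821046  -0.10204562] [ 0.48137216 -0.10368446] [0.13596715 0.13634683] 1711
 knob [ 0.48175673 -0.10353866  0.03542406] 68 [ 0.48237625 -0.10334261  0.03583293]
 handle ang -1.270933906081389 from c -1.2718605487339951 end 0.18502421370456318 perp 0.00012193133254109756
scene pan [0.47509486 0.25832459] 0.0588 0.001954812337120278 149 0.05717915843039931 (array([0.4750249 , 0.25841258]), np.float64(0.05856691806719794), np.float64(0.0019526879896467988))
 lid [ 0.48317106 -0.10232037] [ 0.48132686 -0.10689089] [0.12667399 0.12978147] 991
 knob [ 0.48250768 -0.10650051  0.03502133] 49 [ 0.48320424 -0.1040235   0.03401734]
 handle ang -1.267627607694361 from c -1.2838860073258673 end 0.18509897801941325 perp 0.002155202289934946<stdin>:13: DeprecationWarning: Arrays of 2-dimensional vectors are deprecated. Use arrays of 3-dimensional vectors instead. (deprecated in NumPy 2.0)
```

>>> carry_out(plan=[[3, -6, 0, -0.1, 9], [6, -12, 0, -0.2, 9], [9, -18, 0, -0.3, 9], [12, -24, 0, -0.4, 9], [15, -30, 0, -0.5, 9], [18, -36, 0, -0.6, 9], [21, -43, 0, -0.7, 9], [24, -49, 0, -0.8, 9], [26.5, -54.5, 0, -0.9, 9], [29, -60, 0, -1.05, 9], [31.5, -65.5, 0, -1.05, 9], [34.5, -71.2, 0, -1.05, 9], [34.5, -71.2, 0, -1.05, 9], [34.5, -71.2, 0, -1.05, 9], [34.5, -71.2, 0, -1.05, 9], [34.5, -71.2, 0, -1.05, 9], [34.5, -71.2, 0, -1.05, 9], [34.5, -71.2, 0, -1.05, 9]])

```text
clock: 1.9
position: [0.4815, -0.1036, 0.2444]
ee_rot: [-1.867, -2.525, 0.004]
force: [-0.3, 0.6, -0.1]
width: 0.979
```

>>> carry_out(plan=[[0, 0, -3, 0, 6], [0, 0, -6.5, 0, 6], [0, 0, -10, 0, 6], [0, 0, -13, 0, 6], [0, 0, -16, 0, 6], [0, 0, -18, 0, 6], [0, 0, -19.5, 0, 6], [0, 0, -20.5, 0, 6], [0, 0, -21.1, 0, 6], [0, 0, -21.1, 0, 6], [0, 0, -21.1, 0, 6], [0, 0, -21.1, 0, 1], [0, 0, -21.1, 0, 1], [0, 0, -21.1, 0, 1], [0, 0, -21.1, 0, 1], [0, 0, -21.1, 0, 1], [0, 0, -21.1, 0, 1], [0, 0, -21.1, 0, 1]], squeeze=12)

```text
clock: 3.7
position: [0.4816, -0.1036, 0.0335]
ee_rot: [-1.867, -2.525, 0.003]
force: [-0.1, 0.4, 1.9]
width: 0.258
```

>>> carry_out(plan=[[0, 0, 1, 0, 1], [0, 0, 3, 0, 1], [0, 0, 6, 0, 1], [0, 0, 9, 0, 1], [0, 0, 12, 0, 1], [0, 2, 13, 0, 1], [-0.1, 5, 13, 0, 1], [-0.2, 8, 13, 0, 1], [-0.3, 11, 13, 0, 1], [-0.4, 14.5, 13, 0, 1], [-0.4, 18, 13, 0, 1], [-0.5, 21.5, 13, 0, 1], [-0.5, 25, 13, 0, 1], [-0.6, 28, 13, 0, 1], [-0.7, 31, 13, 0, 1], [-0.7, 33.5, 13, 0, 1], [-0.7, 35.5, 13, 0, 1], [-0.7, 36.2, 13, 0, 1], [-0.7, 36.2, 13, 0, 1], [-0.7, 36.2, 13, 0, 1]])

```text
clock: 5.7
position: [0.4748, 0.2569, 0.1635]
ee_rot: [-1.869, -2.524, 0.005]
force: [-0.2, 0.3, 0.2]
width: 0.256
```

>>> carry_out(plan=[[0, 0, -1.5, 0, 1], [0, 0, -3, 0, 1], [0, 0, -4, 0, 1], [0, 0, -5, 0, 1], [0, 0, -5, 0, 1], [0, 0, -5, 0, 1], [0, 0, -5, 0, 1]])

```text
clock: 6.4
position: [0.4752, 0.257, 0.1141]
ee_rot: [-1.87, -2.524, 0.003]
force: [0.1, 0.4, -0.5]
width: 0.255
```

```bash
python3 - <<'E'
from meas import *
print(np.round(arm.observe()["position"],4))
out=[]
for n in("top","scene"):
    im,d=arm.get_image(n); np.savez(n+"1.npz",im=im,d=d); P=cloud(n,d); c=np.array([.4745,.2594]); z=arm.observe()["position"][2]-.032
    Q=ring(P,c,z-.004,z+.016,.03,.075); print(n,len(Q),np.median(Q[:,2]),"lid(edge)",end=" ")
    E=ring(P,c,z-.004,z+.016,.052,.075); print(circ(E[:,:2],.0615))
    u,v=proj(n,[*c,.08]).astype(int); v0=max(v-75,0);u0=max(u-75,0)
    out.append(cv2.resize(im[v0:v0+150,u0:u0+150,::-1],(400,400)))
cv2.imwrite("pics/c1.png",np.hstack(out))
E
```

```text
[0.4752 0.257  0.1141]
top 537 0.08981066460330361 lid(edge) (array([0.47377376, 0.26244405]), 0.0615, np.float64(0.003855236319802984))
scene 406 0.0895368547940459 lid(edge) (array([0.47523998, 0.26110037]), 0.0615, np.float64(0.004252509233978893))
```

View pics/c1.png

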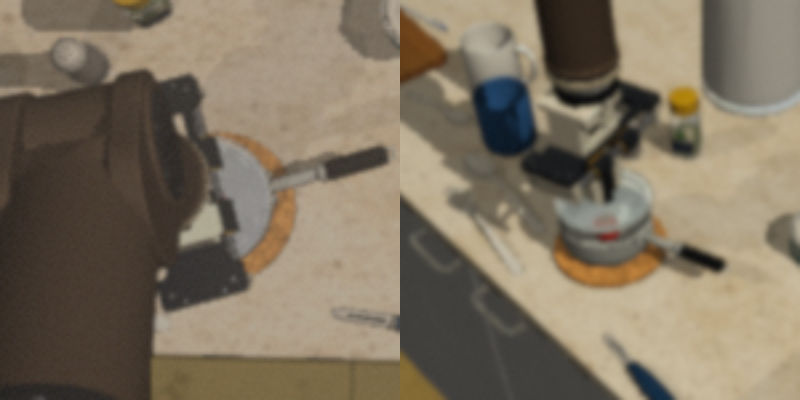

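The lid is held level over the pan. In the top crop its right edge, at about (270,190), overhangs the bowl evenly. I'll check its visible edge once more using the same method for lid and pan.

```bash
python3 - <<'E'
from meas import *
def edge(f,n,c,lo,hi,a0,a1):
    P=cloud(n,np.load(f)["d"]).reshape(-1,3); P=P[(P[:,2]>lo)&(P[:,2]<hi)]; d=P[:,:2]-c; r=np.hypot(*d.T); a=np.arctan2(d[:,1],d[:,0])
    B=[]
    for t in np.arange(a0,a1,.1):
        k=np.nonzero((np.abs(a-t)<.06)&(r<.075)&(r>.03))[0]
        if len(k): B.append(P[k[np.argsort(r[k])[-1]],:2])
    return circ(np.array(B),.0625),len(B)
for n,a in(("top",(-2.0,-.2)),("scene",(-2.6,-.6))):
    print(n,"ref",edge(n+"0.npz",n,[.482,-.103],.004,.02,*a))
    print(n,"now",edge(n+"1.npz",n,[.4755,.258],.083,.1,*a))
E
```

```text
top ref ((array([ 0.48195911, -0.10790019]), 0.0625, np.float64(0.004437238922228645)), 18)
top now ((array([0.47432984, 0.25670832]), 0.0625, np.float64(0.00040938511773353506)), 18)
scene ref ((array([ 0.4833448 , -0.10466256]), 0.0625, np.float64(0.003030148905938597)), 20)
scene now ((array([0.47631518, 0.25671839]), 0.0625, np.float64(0.0012531687948665756)), 20)
```

>>> carry_out(plan=[[-0.1, 0.25, 0, 0, 1], [-0.1, 0.25, 0, 0, 1], [-0.1, 0.25, -0.5, 0, 1], [-0.1, 0.25, -1, 0, 1], [-0.1, 0.25, -1.4, 0, 1], [-0.1, 0.25, -1.7, 0, 1], [-0.1, 0.25, -1.9, 0, 1], [-0.1, 0.25, -1.9, 0, 1], [-0.1, 0.25, -1.9, 0, 1]])

```text
clock: 7.4
position: [0.4742, 0.2596, 0.0951]
ee_rot: [-1.87, -2.524, 0.003]
force: [0.8, -0.6, -0.4]
width: 0.257
```

>>> carry_out(plan=[[0, 0, -0.2, 0, 1], [0, 0, -0.4, 0, 1], [0, 0, -0.55, 0, 1], [0, 0, -0.7, 0, 1], [0, 0, -0.7, 0, 1], [0, 0, -0.7, 0, 1]])

```text
clock: 8.0
position: [0.4742, 0.2595, 0.088]
ee_rot: [-1.87, -2.524, 0.003]
force: [0.7, -0.8, -0.7]
width: 0.259
```

>>> carry_out(plan=[[0, 0, -0.05, 0, 1], [0, 0, -0.05, 0, 1], [0, 0, -0.05, 0, 3], [0, 0, -0.05, 0, 4.5], [0, 0, -0.05, 0, 5], [0, 0, -0.05, 0, 5], [0, 0, -0.05, 0, 5], [0, 0, 1, 0, 5], [0, 0, 3, 0, 5], [0, 0, 6, 0, 5], [0, -3, 9, 0, 5], [0, -8, 10, 0, 5], [0, -13, 10, 0, 5], [0, -18, 10, 0, 5], [0, -23, 10, 0, 5], [0, -28, 10, 0, 5], [0, -30, 10, 0, 5], [0, -30, 10, 0, 5]])

```text
clock: 9.8
position: [0.4739, -0.0445, 0.1891]
ee_rot: [1.878, 2.517, -0.003]
force: [0.7, -0.1, 0.6]
width: 0.541
```

```bash
python3 - <<'E'
from meas import *
out=[]
for n in("top","scene"):
    im,d=arm.get_image(n); np.savez(n+"2.npz",im=im,d=d); P=cloud(n,d); c=np.array([.4745,.2594])
    Q=ring(P,c,.05,.08,0,.075,-1.27); E=ring(P,c,.055,.075,.025,.058); A=np.c_[E[:,:2]-c,np.ones(len(E))]; f=np.linalg.lstsq(A,E[:,2],rcond=None)[0]
    print(n,"glass plane slope",f[:2],"z",f[2]); K=ring(P,c,.082,.1,0,.022); print(" knob",K.mean(0),len(K),(K.min(0)+K.max(0))/2)
    k=P.reshape(-1,3); d2=k[:,:2]-c; r=np.hypot(*d2.T); m=(k[:,2]>.044)&(k[:,2]<.07)&(r>.075)&(r<.2)&(d2[:,1]<0); H=k[m]
    V=np.linalg.eigh(np.cov(H[:,:2].T))[1][:,1]; V=V*np.sign(-V[1]); print(" handle",np.arctan2(V[1],V[0]),"end",((H[:,:2]-c)@V).max(),"neck pt",H[:,:2].mean(0)+V*(.087-(H[:,:2].mean(0)-c)@V),"top z",np.median(H[:,2]))
    u,v=proj(n,[*c,.08]).astype(int); v0=max(v-75,0);u0=max(u-75,0)
    out.append(cv2.resize(im[v0:v0+150,u0:u0+150,::-1],(400,400)))
cv2.imwrite("pics/c2.png",np.hstack(out)); print(arm.observe()["position"])
E
```

```text
top glass plane slope [ 0.00038012 -0.0014086 ] z 0.06276625572666113
 knob [0.47388473 0.25830628 0.08928438] 76 [0.47410353 0.25837315 0.08923239]
 handle -1.2713432964087261 end 0.18423579687145206 neck pt [0.50009391 0.17624979] top z 0.05391138393702721
scene glass plane slope [-0.00182235 -0.00234375] z 0.06301184054821819
 knob [0.47342323 0.25472589 0.08806253] 36 [0.47557857 0.25718797 0.08763464]
 handle -1.3485884393268306 end 0.12475607798505327 neck pt [0.49971437 0.17590394] top z 0.05314820682046163
[ 0.47423479 -0.04054514  0.18852769]
```

View pics/c2.png

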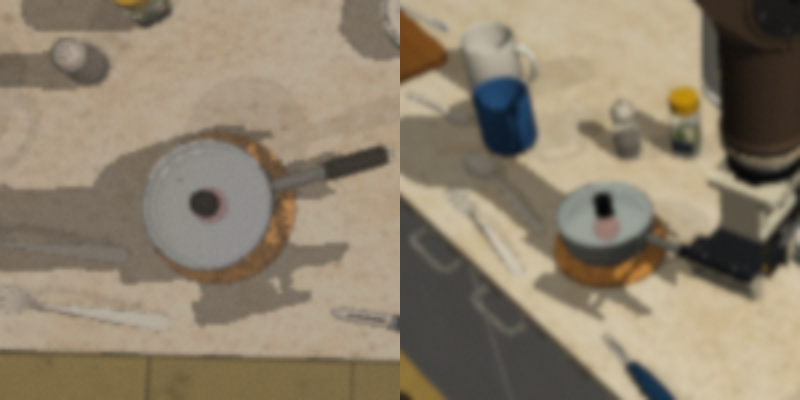

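The lid is seated and level: glass at z 63 mm, knob top at about 89–90 mm, and the tomato visible through it in the middle. Next is the neck at (0.500, 0.176, 0.048).

>>> carry_out(plan=[[0.5, 3, 0, 0.01, 5], [1, 7, 0, 0.01, 5], [1.5, 11, 0, 0.01, 5], [2, 15, 0, 0.01, 5], [2.6, 18.5, 0, 0.01, 5], [2.6, 21, 0, 0.01, 5], [2.6, 21.7, 0, 0.01, 5], [2.6, 21.7, -3, 0.01, 4], [2.6, 21.7, -5, 0.01, 4], [2.6, 21.7, -6, 0.01, 4], [2.6, 21.7, -6, 0.01, 4], [2.6, 21.7, -6, 0.01, 4], [2.6, 21.7, -6, 0.01, 4]])

```text
clock: 11.2
position: [0.5009, 0.1765, 0.1295]
ee_rot: [1.859, 2.532, 0.0]
force: [-0.0, 0.5, -0.3]
width: 0.435
```

>>> carry_out(plan=[[-0.05, 0, -2, 0, 4], [-0.05, 0, -4.5, 0, 4], [-0.05, 0, -6.5, 0, 4], [-0.05, 0, -7.7, 0, 4], [-0.05, 0, -8.15, 0, 4], [-0.05, 0, -8.15, 0, 4], [-0.05, 0, -8.15, 0, 4]])

```text
clock: 11.9
position: [0.501, 0.1767, 0.0489]
ee_rot: [1.859, 2.532, 0.002]
force: [0.1, 0.9, 0.3]
width: 0.434
```

>>> carry_out(plan=[[0, 0, 0, 0, 3], [0, 0, 0, 0, 2.5], [0, 0, 0, 0, 2.1], [0, 0, 0, 0, 1.8], [0, 0, 0, 0, 1.6], [0, 0, 0, 0, 1.4], [0, 0, 0, 0, 1.2], [0, 0, 0, 0, 0.5], [0, 0, 0, 0, 0.5], [0, 0, 0, 0, 0.5], [0, 0, 0, 0, 0.5], [0, 0, 0, 0, 0.5], [0, 0, 0, 0, 0.5]], squeeze=56)

```text
clock: 13.2
position: [0.501, 0.1766, 0.0489]
ee_rot: [1.859, 2.532, 0.002]
force: [0.2, -0.5, -1.6]
width: 0.133
```

>>> carry_out(plan=[[0, 0, 0.1, 0, 0.5], [0, 0, 0.3, 0, 0.5], [0, 0, 0.6, 0, 0.5], [0, 0, 0.9, 0, 0.5], [0, 0, 1.2, 0, 0.5], [0, 0, 1.4, 0, 0.5], [0, 0, 1.5, 0, 0.5], [0, 0, 1.5, 0, 0.5], [0, 0, 1.5, 0, 0.5]])

```text
clock: 14.1
position: [0.501, 0.1767, 0.0638]
ee_rot: [1.859, 2.532, 0.002]
force: [0.2, 0.3, -2.2]
width: 0.134
```

```bash
cat > chk.py <<'E'
from meas import *
import sys
c=np.array(eval(sys.argv[1])); z=float(sys.argv[2]); tag=sys.argv[3]; ex=float(sys.argv[4]); out=[]
s=arm.observe(); print(s["position"],s["force"],s["ft_torque"],s["width"])
for n in("top","scene"):
    im,d=arm.get_image(n); np.savez(n+tag+".npz",im=im,d=d); P=cloud(n,d)
    E=ring(P,c,z+.042,z+.066,.016,.055,ex); A=np.c_[E[:,:2]-c,np.ones(len(E))]; f=np.linalg.lstsq(A,E[:,2],rcond=None)[0]
    for _ in range(3):
        k=np.abs(A@f-E[:,2])<.005; f=np.linalg.lstsq(A[k],E[k,2],rcond=None)[0]
    print(n,"glass slope",f[:2],"z",f[2],"want",z+.053,k.sum()); K=ring(P,c,z+.075,z+.1,0,.022); print(" knob",K.mean(0),len(K))
    u,v=proj(n,[*c,z+.07]).astype(int); v0=max(v-75,0);u0=max(u-75,0)
    out.append(cv2.resize(im[v0:v0+150,u0:u0+150,::-1],(400,400)))
cv2.imwrite(f"pics/c{tag}.png",np.hstack(out))
E
python3 chk.py "[.4745,.2594]" .025 3 -1.27
```

```text
[0.50097359 0.17665081 0.06379983] [ 0.1677292   0.27752372 -2.22247948] [-0.24241237 -0.03528051  0.03990482] 0.13391342297777015
top glass slope [0. 0.] z 0.0 want 0.078 0
 knob [nan nan nan] 0
scene glass slope [ 0.00487785 -0.01434379] z 0.07675595281070488 want 0.078 219
 knob [0.47327372 0.25558604 0.10362541] 25chk.py:10: RuntimeWarning: Mean of empty slice.
  print(n,"glass slope",f[:2],"z",f[2],"want",z+.053,k.sum()); K=ring(P,c,z+.075,z+.1,0,.022); print(" knob",K.mean(0),len(K))
  ret = um.true_divide(
```

View pics/c3.png

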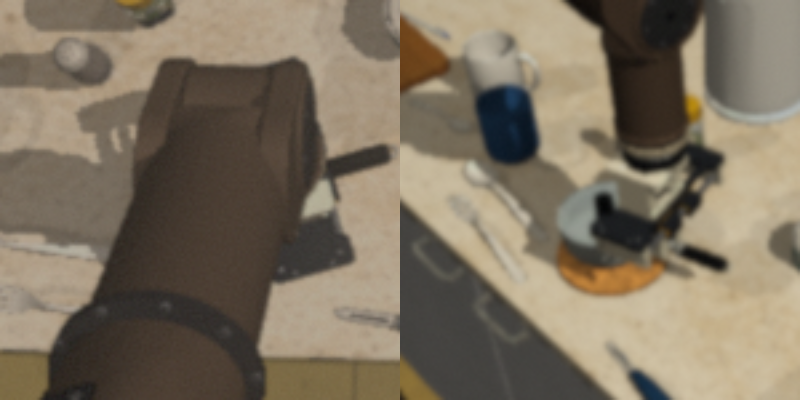

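The scene crop shows the pan just clear of the trivet, lid on. It tilts only about 0.7°. I'll lift the rest of the way gently.

>>> carry_out(plan=[[0, 0, 0.1, 0, 0.5], [0, 0, 0.3, 0, 0.5], [0, 0, 0.7, 0, 0.5], [0, 0, 1.2, 0, 0.5], [0, 0, 1.8, 0, 0.5], [0, 0, 2.5, 0, 0.5], [0, 0, 3.2, 0, 0.5], [0, 0, 4, 0, 0.5], [0, 0, 4.8, 0, 0.5], [0, 0, 5.6, 0, 0.5], [0, 0, 6.4, 0, 0.5], [0, 0, 7.1, 0, 0.5], [0, 0, 7.7, 0, 0.5], [0, 0, 8.2, 0, 0.5], [0, 0, 8.6, 0, 0.5], [0, 0, 8.9, 0, 0.5], [0, 0, 9.1, 0, 0.5], [0, 0, 9.2, 0, 0.5], [0, 0, 9.2, 0, 0.5], [0, 0, 9.2, 0, 0.5]])

```text
clock: 16.2
position: [0.5008, 0.1766, 0.1556]
ee_rot: [1.859, 2.532, 0.001]
force: [-0.2, -0.3, -2.3]
width: 0.136
```

```bash
python3 chk.py "[.4745,.2594]" .117 4 -1.27 2>/dev/null; python3 - <<'E'
import numpy as np
# TCP arc about the pan centre, relative to now: r=.0870
p=np.array([.501,.1767]); c=np.array([.4752,.2597]); r=p-c; print(np.hypot(*r),np.arctan2(r[1],r[0]))
for s in np.round(np.linspace(0,1.27,26),3):
    R=np.array([[np.cos(s),-np.sin(s)],[np.sin(s),np.cos(s)]]); print(s,np.round((c+R@r-p)*100,2))
E
```

```text
[0.50084725 0.1765966  0.15559065] [-0.22509836 -0.34266587 -2.33343703] [-0.23245711  0.04257979  0.01132389] 0.13609668377404685
top glass slope [0. 0.] z 0.0 want 0.17 0
 knob [nan nan nan] 0
scene glass slope [ 0.00640137 -0.01656825] z 0.16906525402946143 want 0.17 211
 knob [0.47341368 0.25628668 0.19499022] 33
0.08691743208355847 -1.2694214092284601
0.0 [0. 0.]
0.051 [0.42 0.14]
0.102 [0.83 0.31]
0.152 [1.23 0.49]
0.203 [1.62 0.69]
0.254 [2.   0.91]
0.305 [2.37 1.16]
0.356 [2.73 1.42]
0.406 [3.07 1.69]
0.457 [3.4  1.99]
0.508 [3.71 2.3 ]
0.559 [4.01 2.63]
0.61 [4.29 2.97]
0.66 [4.55 3.32]
0.711 [4.79 3.69]
0.762 [5.02 4.08]
0.813 [5.22 4.47]
0.864 [5.41 4.87]
0.914 [5.57 5.28]
0.965 [5.71 5.69]
1.016 [5.83 6.12]
1.067 [5.93 6.55]
1.118 [6.01 6.99]
1.168 [6.07 7.42]
1.219 [6.1  7.86]
1.27 [6.11 8.31]
```

>>> carry_out(plan=[[0.08, 0.03, 0, 0.01, 0.5], [0.25, 0.08, 0, 0.03, 0.5], [0.49, 0.18, 0, 0.06, 0.5], [0.81, 0.3, 0, 0.1, 0.5], [1.13, 0.44, 0, 0.14, 0.5], [1.45, 0.6, 0, 0.18, 0.5], [1.75, 0.76, 0, 0.22, 0.5], [2.04, 0.94, 0, 0.26, 0.5], [2.33, 1.13, 0, 0.3, 0.5], [2.61, 1.33, 0, 0.34, 0.5], [2.89, 1.55, 0, 0.38, 0.5], [3.16, 1.77, 0, 0.42, 0.5], [3.42, 2.01, 0, 0.46, 0.5], [3.66, 2.25, 0, 0.5, 0.5], [3.9, 2.51, 0, 0.54, 0.5], [4.12, 2.77, 0, 0.58, 0.5], [4.29, 2.97, 0, 0.61, 0.5], [4.39, 3.11, 0, 0.63, 0.5], [4.45, 3.18, 0, 0.64, 0.5], [4.45, 3.18, 0, 0.64, 0.5]])

```text
clock: 18.3
position: [0.5454, 0.2084, 0.1555]
ee_rot: [0.968, 2.988, 0.001]
force: [0.1, 0.3, -2.5]
width: 0.135
```

```bash
python3 chk.py "[.4752,.2597]" .117 5 -.63 2>/dev/null; python3 - <<'E'
import numpy as np
from cell import arm
s=arm.observe(); print(np.round(s["joints"],2)); p=s["position"][:2]; w=s["ee_rot"]
j=2*np.arctan2(w[1],w[0])-np.pi/2; h=j-np.pi/2; print("handle ang est",h)
c=np.array([.4752,.2597]); r=p-c; print(np.hypot(*r),np.arctan2(r[1],r[0]))
for s in [.01,.03,.06]+list(np.arange(.1,.59,.04))+[.61,.63]:
    R=np.array([[np.cos(s),-np.sin(s)],[np.sin(s),np.cos(s)]]); print(np.round(s,2),np.round((c+R@r-p)*100,2))
E
```

```text
[0.54540713 0.20839642 0.15554876] [ 0.13107745  0.34683083 -2.51059795] [-0.19760525 -0.15117042 -0.02105492] 0.1350959468519515
top glass slope [-0.05093249  0.29281434] z 0.18401048772478235 want 0.17 22
 knob [nan nan nan] 0
scene glass slope [ 0.00796565 -0.00877837] z 0.1687282035449802 want 0.17 415
 knob [0.47354606 0.2556373  0.19509419] 29
[-0.77  0.48  0.45  1.81 -0.26  0.91  0.74]
handle ang est -0.62717393114721
0.08695263260664712 -0.6326243317273121
0.01 [0.05 0.07]
0.03 [0.15 0.21]
0.06 [0.3  0.43]
0.1 [0.48 0.73]
0.14 [0.65 1.03]
0.18 [0.81 1.34]
0.22 [0.95 1.65]
0.26 [1.09 1.98]
0.3 [1.21 2.3 ]
0.34 [1.31 2.63]
0.38 [1.41 2.97]
0.42 [1.49 3.31]
0.46 [1.55 3.65]
0.5 [1.61 3.99]
0.54 [1.65 4.34]
0.58 [1.67 4.68]
0.61 [1.68 4.94]
0.63 [1.68 5.12]
```

View pics/c5.png

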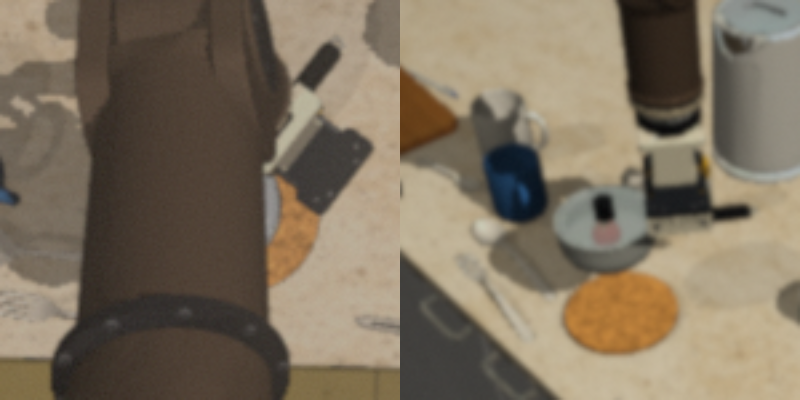

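Halfway round, the scene crop shows the pan level over the trivet with the lid on and the tomato visible in the middle under the knob. Now the second half of the turn.

>>> carry_out(plan=[[0.05, 0.07, 0, 0.01, 0.5], [0.15, 0.21, 0, 0.03, 0.5], [0.3, 0.43, 0, 0.06, 0.5], [0.48, 0.73, 0, 0.1, 0.5], [0.65, 1.03, 0, 0.14, 0.5], [0.81, 1.34, 0, 0.18, 0.5], [0.95, 1.65, 0, 0.22, 0.5], [1.09, 1.98, 0, 0.26, 0.5], [1.21, 2.3, 0, 0.3, 0.5], [1.31, 2.63, 0, 0.34, 0.5], [1.41, 2.97, 0, 0.38, 0.5], [1.49, 3.31, 0, 0.42, 0.5], [1.55, 3.65, 0, 0.46, 0.5], [1.61, 3.99, 0, 0.5, 0.5], [1.65, 4.34, 0, 0.54, 0.5], [1.67, 4.68, 0, 0.58, 0.5], [1.68, 4.94, 0, 0.61, 0.5], [1.68, 5.12, 0, 0.63, 0.5], [1.68, 5.12, 0, 0.63, 0.5], [1.68, 5.12, 0, 0.63, 0.5]])

```text
clock: 20.4
position: [0.5621, 0.2594, 0.1556]
ee_rot: [0.004, -3.142, -0.001]
force: [0.2, -0.3, -2.4]
width: 0.133
```

>>> carry_out(plan=[[0, 0, 0, 0, 0.5], [0, 0, 0, 0, 0.5], [0, 0, 0, 0, 0.5], [0, 0, 0, 0, 0.5], [0, 0, 0, 0, 0.5], [0, 0, 0, 0, 0.5], [0, 0, 0, 0, 0.5], [0, 0, 0, 0, 0.5]])

```text
clock: 21.2
position: [0.5621, 0.2594, 0.1556]
ee_rot: [0.004, -3.142, -0.001]
force: [0.1, -0.1, -1.4]
width: 0.135
```

```bash
python3 chk.py "[.4752,.2597]" .117 6 0 2>/dev/null; python3 - <<'E'
from meas import *
s=arm.observe(); w=s["ee_rot"]; print("handle ang est",2*np.arctan2(w[1],w[0])-np.pi,w,abs(s["dq"]).max())
p=s["position"]; S=np.load("scene6.npz"); P=cloud("scene",S["d"])
m=(np.abs(P[...,1]-p[1])<.025)&(P[...,0]>p[0]+.03)&(P[...,0]<.7)&(P[...,2]>.13)&(P[...,2]<.18); H=P[m]; print(len(H),H.max(0) if len(H) else 0)
b=ring(P,p[:2]+[.07,0],.13,.18,0,.04); V=np.linalg.eigh(np.cov(b[:,:2].T))[1][:,1]; print("grip dir",V,b.mean(0))
P0=cloud("scene",np.load("scene0.npz")["d"])
for nm,q,h in(("tin",(.667,.06),.035),("jar",(.674,.334),.085),("salt",(.607,.387),.075)):
    for a in(P0,P): g=ring(a,q,h,h+.025,0,.05); print(nm,g.mean(0).round(4),len(g))
E
```

```text
[0.56209758 0.2593657  0.15556524] [ 0.07834543 -0.07808178 -1.40242524] [ 0.04248965 -0.09984645  0.01995417] 0.13516333071150657
top glass slope [ 0.01227283 -0.00177885] z 0.1687546063268094 want 0.17 581
 knob [0.4761116  0.24762561 0.19546233] 14
scene glass slope [ 0.01283502 -0.00463601] z 0.16881424501250894 want 0.17 434
 knob [0.47424866 0.25352931 0.19503717] 30
handle ang est -6.280852482038447 [ 3.66432290e-03 -3.14153099e+00 -1.22705566e-03] 0.0029774843346174877
0 0
grip dir [nan nan] [nan nan nan]
tin [0.6725 0.0583 0.0379] 323
tin [0.6724 0.0583 0.038 ] 320
jar [0.6732 0.3303 0.0983] 104
jar [nan nan nan] 0
salt [0.6091 0.3871 0.0832] 50
salt [0.6069 0.3873 0.0837] 46
  avg = a.mean(axis, **keepdims_kw)
  ret = um.true_divide(
<stdin>:5: RuntimeWarning: Degrees of freedom <= 0 for slice
  c *= np.true_divide(1, fact)
  c *= np.true_divide(1, fact)
<stdin>:5: RuntimeWarning: Mean of empty slice.
<stdin>:8: RuntimeWarning: Mean of empty slice.
```

View pics/c6.png

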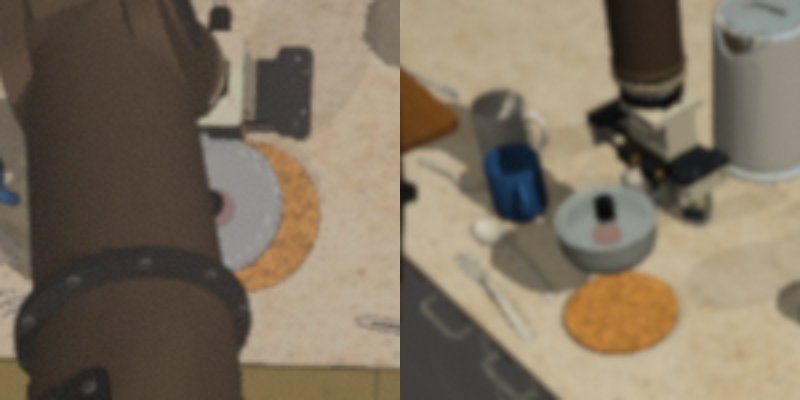

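The top crop shows the lid on and the handle pointing straight away, at (218,15). The tomato is under the knob and the pan is level to about 0.7°. The tin and shaker are where they were. The jar is hidden by the gripper, but the fingertips pass 3 cm above its top.

```bash
python3 -c "
from cell import arm
print(arm.sign_off())"
```

```text
the job is handed in; nothing more can be done
None
```

The lid is on the pan, and the arm is holding the pan up by its steel neck with the handle pointing straight away. The job was handed in at about 21 s of the 64 s allowed; no verdict came back.

**What I did:** I seated the lid and let go. I then gripped the neck with 56 N, lifted the pan about 10.7 cm straight up, and turned it 73° on the spot.

**Last checks:**
- **Pan:** its underside is at about z = 0.117 m, tilted about 0.7°. The handle is within 0.2° of straight away, judged from the tool's orientation and the top view. The arm was still.
- **Grip:** the grasp point is about 98 mm from the handle end, so the black grip is free.
- **Lid:** it is seated level and untouched.
- **Tomato:** it shows through the glass in the middle. I judged this by eye.
- **Other things:** the tin and shaker have not moved, within about 2 mm.

**Not confirmed:**
- **Spice jar:** the gripper hid it in the last scene view. The fingertips stayed about 3 cm above its top, and no contact forces showed.
- **Handle end:** my depth check for it and the grip found no points, so its position comes from the tool pose and the top view only.
- **Knob position:** the last readings ran up to 12 mm low in y because the knob was partly hidden. I relied on the earlier unobstructed measurements instead.

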